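# Tip spare fuses out of the tilt-out bin and fit one

## Robot

A 6-joint arm with a two-finger parallel gripper is mounted at the origin on the work surface. World frame = base frame: x ahead of the robot, y to its left, z up, the work surface at z = 0. Lengths are in m, angles in rad, forces in N, time in s.
With the tool pointing down it reaches from about 0.35 to 1 m from the base axis. Payload 7.1 kg.
Tool frame: the origin (TCP) lies at the very end of the fingers, on their centre line; the grasp point (between the pads) lies 19 mm behind it; x points along the fingers, z is the direction in which the jaws open and shut, and the axes are right-handed (so a half turn about x gives the same grasp; the last joint's range is limited). The gripper opens to 85 mm and grips with 20 to 120 N. Pads are 22 mm wide; open, the fingers measure 114 mm over their backs; the gripper's body (76 mm by 85 mm) begins 54 mm behind the grasp point. The pads swing forward as they close: fully open they stand 13 mm farther back than shut.
Start: joints at [-1.27, 0.423, 1.63, -0, 1.089, -0.019], TCP at [0.197, -0.593, 0.231] pointing down, gripper open.
Joint ranges: [-3, 3], [-0.9, 2.11], [0.09, 2.58], [-1.31, 4.45], [0.11, 2.69], [-2.54, 2.54]. Speed limits (rad/s): [2.39, 2.39, 3.01, 3.14, 3.14, 3.14].

## Interface

Orientations are given as a 3x3 rotation matrix whose columns are the frame's x, y, z axes.
In Python, from cell import sense, capture, close_job gives the robot as it stands. The module is installed in compiled form; this text tells all that it offers.
- The arm moves only by the tool drive_tool, never from a script. Its argument "plan" is a list of rows, each a list of 2 entries, a list of its own where there are three numbers: the shift along the tool's x, y, z in units of 500 mm (1.0 is 500 mm), then the turn, a rotation vector about the tool's x, y, z in units of 5 degrees (1.0 is 5 degrees). In form: [[[tx, ty, tz], [rx, ry, rz]], ...]. A call has 1 to 8 rows; each row shifts and turns the commanded pose from where the row before left it, along the tool's axes as they then stand; what a row does not reach is not made up. A row lasts 1/12 s, in which the tool goes at most 41.7 mm and 7.16 degrees, less where a joint would pass 70% of its speed; a pose out of reach is approached as far as the arm can. A call with a number of a shift or a turn outside -1 to 1 is refused whole. A call with a gripper value outside its range is refused whole. "hand" is the closure in counts, from 0 (fully open) to 255 (shut), set as the call begins (left out, the last holds). The fingers move at their own pace and stop on an object; "force" is the grip in N (left out, the last holds). Time passes only in rows, so rows that do not move let the fingers close. It gives the time, the measured TCP pose, the force and the opening at its end, in the units of the state.
- sense(): the state, without advancing time (a new reading comes with each control period).
- capture(name): name is "side" or "top"; returns a dict with "frame" (400x640x3 uint8, red, green, blue), "vfov" (degrees; the focal length in pixels is half the picture's height over the tangent of half this angle, whatever the lens; pixels are square), "cx", "cy" (the principal point, pixels), "k1" (the pictures are not rectified: a ray, as slopes to the right and down, at radius r is drawn at 1 + k1 r^2 times it, then the intrinsics apply), "R" (3x3) and "t" (3): a world point X has camera coordinates R X + t. Camera axes: x right, y down, z forward; pixel columns grow to the right and rows downward; lengths in m; the calibration is good to about 2 mm. A picture is of the moment at which its call begins. There is no depth.
- close_job(): hands the job in, once; it reports no verdict.
The state is a dict: "t": time; "q": joint angles; "joint_vel": joint speeds; "joint_efforts": joint torques, N m; "ee_pos": TCP position; "tcp_rot": TCP orientation; "contact_force": force on the tool from outside, world axes, zero at the start; "ft_torque": the same for the moment, N m; "finger_gap": finger opening in m.
Only numpy, scipy, OpenCV 4.12 (cv2) and the standard library are available. Lean on these libraries where they do the work, as an engineer would, in place of code of your own. Each camera call takes 0.05 s, during which the arm holds its last target. There are 200 camera calls.

## Task

The fuse holder is empty. Set the catch tray down flat in front of the tilt-out bin that holds the two fuses, pull that bin forward by its side handle all the way to its stop and keep it there until both fuses have rolled into the tray, then let it swing shut. Fit one of the fuses in the holder - one end pushed back against the spring contact, the other end pressed down under the fixed clip until it is held - and leave the other fuse in the tray; let no fuse fall on the bench, and leave the other bin and the things lying about alone.

Things in the scene. Friction and masses are not known exactly. Their poses are not given: they have to be found in the camera images.
- fuse_bin (a joint): angle of the bin with the fuses: 0 shut (upright), grows as its top is pulled forward, stop at 1.9. A damped spring swings it shut in about 1.5 s when let go; 1 to 4 N at the handle. Grey open-topped scoop, 134 wide, 54 deep, two compartments side by side, 14 apart, one fuse in each. Two equal bins stand side by side in either order; this one has the white fuses
- fuse_bin_hinge (a point): on the fuse bin's pivot axis, mid-width, 75 above the bench, in the plane of its outer front face when shut; fixed. x points from the bin's front to its back (away from the robot), y along the pivot towards the handle, z up. The tray catches the fuses well with its middle at x = -112, y = 0 and its axes parallel to these
- fuse_bin_lip (a point): middle of the upper edge of the fuse bin's front wall, 80 from the pivot, moving with the bin: the fuses roll off here. At the stop it is 76 in front of the pivot (x = -76 there), 49 above the bench; the fuses land within 60 in front of it
- fuse_bin_handle (a point): grip point on the fuse bin's handle, a round aluminium stub, 12 diameter, that sticks out 62 from the bin's side along the pivot axis; this point is 48 out from the side (115 from mid-bin), 72 from the pivot up along the front wall, 6 behind the front face. Moves with the bin; 147 above the bench when shut. The stub turns between fingers that pinch it from above
- bearing_bin (a joint): angle of the other, equal bin, which holds steel bearings; leave it shut (0)
- tray_grip (a point): on the grip of the loose catch tray (aluminium, about 0.35 kg), 45 above its underside, over its middle. Tray 110 along x, 150 along y, walls 30 high; a thin partition 30 high runs along x through the middle, with the grip on it: a black web 10 thick along y, 30 long along x, up to 58 above the underside
- tray_valley (a point): middle of the tray, 8 above its underside. On each side of the partition the floor is a shallow V (6 degrees) with its valley along y through this point, so fuses mostly come to rest along y with their centre near x = 0, 7 above this point, one in each half
- fuse_a_center (a point): centre of one fuse: a white ceramic cylinder with steel end caps, 14 diameter, 51 long along its y, 25 g; both ends alike. Starts in the fuse bin, lying along the bin's width
- fuse_b_center (a point): centre of the other fuse, the same
- seat (a point): where the centre of the fitted fuse must be, 37 above the bench, fuse along x (either end first). x points from the spring contact to the fixed clip, z up. Holder: black block on a 130 x 52 steel plate, fixed. Saddles at x = -25 to -20 and 12 to 22 bear the fuse (z = -7), with cheeks 18 apart up to z = -1; elsewhere the block's top is at z = -19, room for fingertips
- clip (a point): centre of the fixed clip's rounded nose (radius 3.5, along y), at x = 25.5, z = 12 of the seat. Below it the fixed contact wall has its face at x = 25.5. The nose overhangs the fuse by 3.5, from z = 8.5 to 15.5, so the fuse must be held about 6 towards the spring to pass down beside it, and springs back under it when released
- contact (a joint): travel of the spring contact towards -x of the seat, m: 0 free, 0.003 with a fuse fitted, 0.014 at most; 1.4 N at first plus 0.35 N per mm. A round copper plate, 13 diameter, level with the seat, its face at x = -22.5 of the seat when free
- motor: bystander: a stepper motor, 42 x 42 x 40 with a thin shaft up to 62; origin at the middle of its underside. Leave alone
- glue: bystander: a glue stick standing upright, 29 across, 96 tall; origin at the middle of its underside. Leave alone
- heatsink: bystander: a small finned hot-end heat sink standing upright, 22 across, 45 tall; origin at the middle of its underside. Leave alone
- jar: bystander: a glass jar with a black lid, 48 across, 70 tall; origin at the middle of its underside. Leave alone
- pulley: bystander: a steel pulley ring lying flat, 32 across, 14 tall; origin at the middle of its underside. Leave alone

How it is judged:
By the outcome, as a careful person would: the job done as asked, in the order asked, and still so for the second after the job is handed in, with the robot touching nothing.
It also fails if it takes over 69 s, if anything falls off the work surface, if the arm or the gripper's body presses on something with over 40 N, if the wrist force passes 120 N, or if a joint passes its speed limit or range.

## Working session

There is one attempt and no reset: what is moved stays moved. The work goes in short steps, Python scripts to look and compute and a tool call to move; the robot and the scene stay as the last step left them, time stands still between calls to the robot, and variables do not carry over. Pictures are saved under pics/ and viewed, about 8 in all and at most 12, crops included, and the job is handed in when it is done.

Besides the shell and the picture viewer there is one more tool, called after "Emit:" by a JSON object that holds its "op" and its "data". drive_tool: Moves the arm, as the interface text tells. Its arguments: {"type":"object","properties":{"plan":{"type":"array"},"hand":{"type":"number"},"force":{"type":"number"}},"required":["plan"]}

```bash
mkdir -p pics; python3 - <<'E'
from cell import sense,capture
import cv2
s=sense();print(s)
for n in("side","top"):
    c=capture(n);print(n,{k:v for k,v in c.items() if k!="frame"})
    cv2.imwrite(f"pics/{n}0.png",cv2.resize(c["frame"][:,:,::-1],(800,500),interpolation=cv2.INTER_CUBIC))
E
```

```text
{'t': 0.0, 'q': array([-1.26998804e+00,  4.23826475e-01,  1.63072557e+00,  1.21915261e-05,
        1.08858928e+00, -1.90038375e-02]), 'joint_vel': array([ 2.16479313e-03,  2.02752214e-03,  5.99248460e-04,  3.09643398e-05,
       -9.84507045e-04, -5.41644914e-04]), 'joint_efforts': array([ 3.10463729e-03, -5.57379806e+01, -2.81741756e+01,  1.27049352e-04,
        7.15668633e-03, -1.40604141e-05]), 'ee_pos': array([ 0.19635101, -0.59276288,  0.23054068]), 'tcp_rot': array([[-4.48543261e-04,  9.49296290e-01,  3.14382495e-01],
       [ 1.48233295e-03,  3.14382812e-01, -9.49295133e-01],
       [-9.99998801e-01,  4.02195960e-05, -1.54818746e-03]]), 'contact_force': array([0.38967421, 0.01013804, 0.49861324]), 'ft_torque': array([ 0.00498384,  0.01535655, -0.0442408 ]), 'finger_gap': 0.08555850708337197}
side {'vfov': 47.46733638405186, 'cx': 319.49625004427503, 'cy': 207.11644031205802, 'k1': -0.09380445057888417, 'R': array([[-0.86622992, -0.49926125, -0.01959418],
       [-0.36439289,  0.6580892 , -0.6588903 ],
       [ 0.34185312, -0.56361051, -0.7519838 ]]), 't': array([0.47941886, 0.2791743 , 0.87740209])}
top {'vfov': 57.017964031975026, 'cx': 318.55746156340683, 'cy': 200.58541979637272, 'k1': -0.007723782519089915, 'R': array([[-0.02696506, -0.99954928, -0.01319549],
       [-0.99902883,  0.02740647, -0.03450042],
       [ 0.03484652,  0.01225237, -0.99931757]]), 't': array([0.03362468, 0.52384258, 0.87382874])}
```

View pics/side0.png

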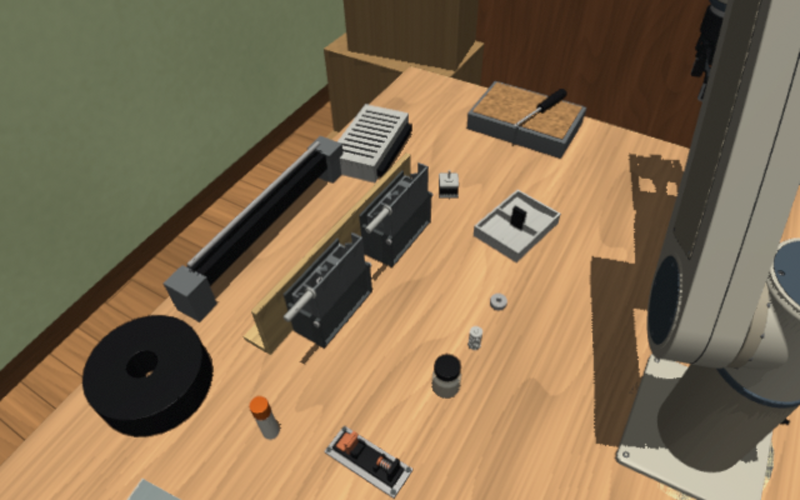

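View pics/top0.png

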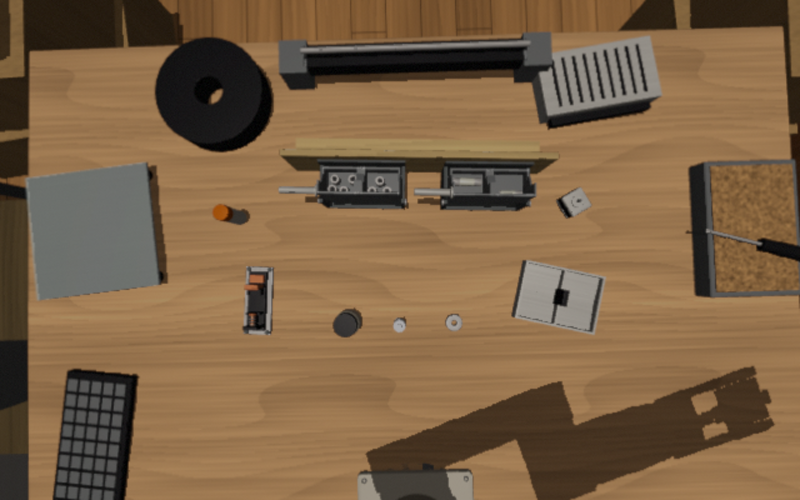

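The top view shows the white fuses in the right-hand bin (about 487,185), the tray at (560,297) and the holder at (258,300). Next I'll take enlarged crops.

```bash
cat > h.py <<'E'
import numpy as np,cv2
from cell import sense,capture
def cam(n):
    c=capture(n);f=200/np.tan(np.radians(c["vfov"]/2))
    c["K"]=np.array([[f,0,c["cx"]],[0,f,c["cy"]],[0,0,1]]);c["d"]=np.array([c["k1"],0,0,0.]);return c
def ray(c,p):
    u=cv2.undistortPoints(np.array([[p]],float),c["K"],c["d"])[0,0]
    return -c["R"].T@c["t"],c["R"].T@np.array([u[0],u[1],1])
def onz(c,p,z):
    o,d=ray(c,p);return o+d*(z-o[2])/d[2]
def tri(cs,ps):
    A=0;b=0
    for c,p in zip(cs,ps):
        o,d=ray(c,p);d=d/np.linalg.norm(d);M=np.eye(3)-np.outer(d,d);A=A+M;b=b+M@o
    return np.linalg.solve(A,b)
def proj(c,X):
    return cv2.projectPoints(np.atleast_2d(np.array(X,float)),cv2.Rodrigues(c["R"])[0],c["t"],c["K"],c["d"])[0][:,0]
def crop(c,x0,y0,x1,y1,s):
    return cv2.resize(c["frame"][y0:y1,x0:x1,::-1],None,fx=s,fy=s,interpolation=cv2.INTER_CUBIC)
def grid(im,x0,y0,s,st=10):
    for v in range(0,im.shape[1],st*s): cv2.putText(im,str(x0+v//s),(v,8),0,.3,(0,255,255),1);im[:6,v]=(0,0,255)
    for v in range(0,im.shape[0],st*s): cv2.putText(im,str(y0+v//s),(0,v+4),0,.3,(0,255,255),1)
    return im
def R(ang):  # tool down, jaw axis z at angle ang in xy plane
    x=np.array([0,0,-1.]);z=np.array([np.cos(ang),np.sin(ang),0]);return np.c_[x,np.cross(z,x),z]
E
python3 - <<'E'
from h import *
T=cam("top");S=cam("side")
def g(c,a,b,x,y,s): return grid(crop(c,a,b,x,y,s),a,b,s)
m=np.hstack([g(T,325,115,490,275,3),g(T,190,205,240,285,6)]);cv2.imwrite("pics/tc.png",m)
W=np.zeros((590,800,3),np.uint8)
for im,x,y in((g(S,275,125,365,225,4),0,0),(g(S,370,145,460,215,4),365,0),(g(S,250,330,340,400,4),365,285)): W[y:y+im.shape[0],x:x+im.shape[1]]=im
cv2.imwrite("pics/sc.png",W)
E
```

```text
(no output)
```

View pics/tc.png

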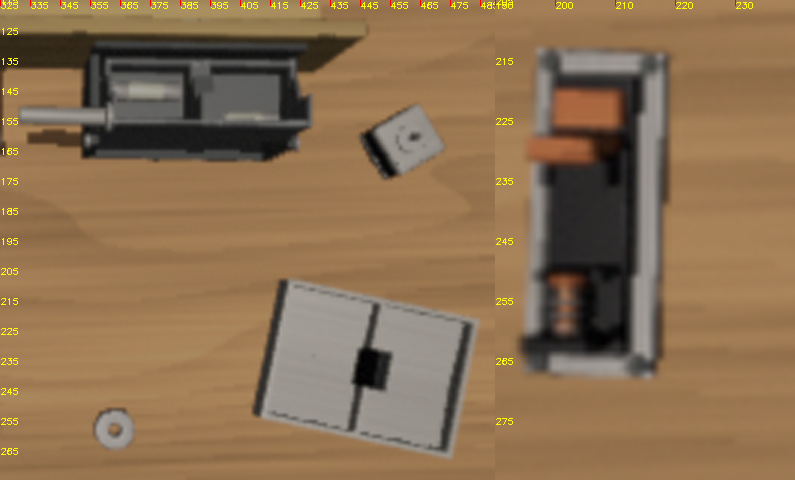

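View pics/sc.png

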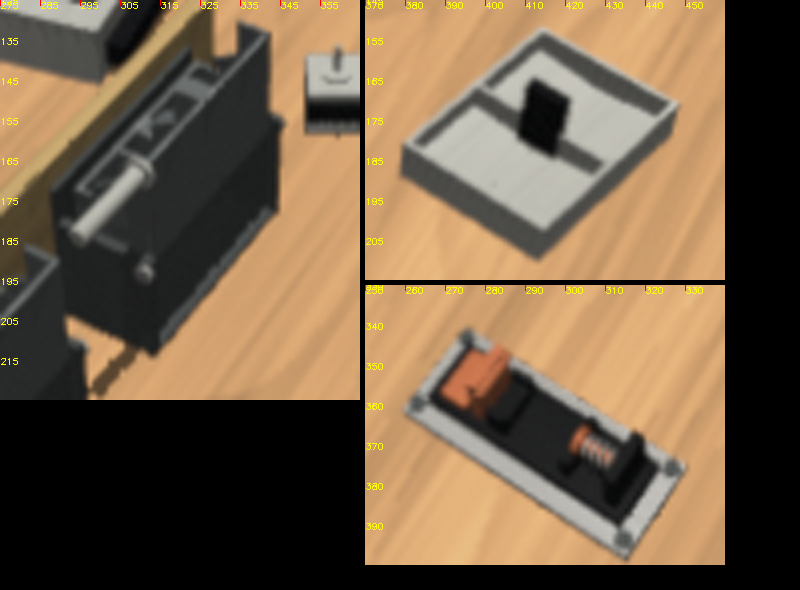

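Top crop: white fuses are in the compartments at about (372,145) and (407,154). The handle stub runs from (332,153) to (361,154), the tray rim corners are clear, and the holder has its clip on the far (+x) side with the spring nearer the robot. The side crops agree.

```bash
python3 - <<'E'
from h import *
np.set_printoptions(precision=4,suppress=True)
T=cam("top");S=cam("side")
print("tray rim top",*[onz(T,p,.03) for p in((420,208.7),(484.3,222),(475.7,267),(410.3,253.3))])
print("tray rim side",*[onz(S,p,.03) for p in((379.5,181.5),(415,152.5),(448.5,171),(413.5,203))])
print("plate top",*[onz(T,p,.003) for p in((197,213),(218.8,213.8),(216.7,267.8),(195.3,267))])
print("plate side",*[onz(S,p,.003) for p in((261.8,360),(275.5,342),(330,375.5),(315.5,398))])
print("stub tip",tri([T,S],[(331.7,153),(294.5,183)]),"base",tri([T,S],[(361,154),(312,167)]),"pivotscrew",tri([T,S],[(355,161.7),(311.5,193)]))
print("stub z",onz(T,(331.7,153),.147),onz(T,(361,154),.147),onz(S,(294.5,183),.147))
print("contact",onz(S,(303.3,368),.037), "clip bar top",onz(T,(201,230),.0525),onz(T,(195.5,229),.05))
# bin footprint ends: bottom right
print("bin lip right",onz(T,(428,157),.155),onz(T,(361,157),.155))
E
```

```text
tray rim top [ 0.4984 -0.217   0.03  ] [ 0.4634 -0.3651  0.03  ] [ 0.3598 -0.3409  0.03  ] [ 0.3954 -0.1908  0.03  ]
tray rim side [ 0.5015 -0.2148  0.03  ] [ 0.464  -0.3605  0.03  ] [ 0.3611 -0.3363  0.03  ] [ 0.3986 -0.1886  0.03  ]
plate top [0.5028 0.315  0.003 ] [0.4994 0.2619 0.003 ] [0.3694 0.2693 0.003 ] [0.3726 0.3212 0.003 ]
plate side [0.5044 0.3096 0.003 ] [0.5019 0.2648 0.003 ] [0.3743 0.2708 0.003 ] [0.3767 0.3212 0.003 ]
stub tip [ 0.6166 -0.0108  0.1506] base [ 0.6109 -0.0709  0.1508] pivotscrew [ 0.6084 -0.0642  0.0731]
stub z [ 0.6158 -0.0116  0.147 ] [ 0.612 -0.071  0.147] [ 0.6203 -0.0131  0.147 ]
contact [0.4176 0.2939 0.037 ] clip bar top [0.4632 0.2893 0.0525] [0.4657 0.3028 0.05  ]
bin lip right [ 0.6008 -0.2041  0.155 ] [ 0.6047 -0.07    0.155 ]
```

Emit:
{"op": "drive_tool", "data": {"plan": [[[0,0,0],[1,0,0]],[[0,0,0],[1,0,0]],[[0,0,0],[1,0,0]],[[0,0,0],[1,0,0]],[[0,0,0],[1,0,0]],[[0,0,0],[1,0,0]],[[0,0,0],[0.4,0,0]]]}}

```text
t: 0.88
ee_pos: [0.1965, -0.5932, 0.2312]
tcp_rot: [[-0.0, 0.971, -0.241], [0.0, -0.241, -0.971], [-1.0, -0.0, -0.0]]
contact_force: [-0.5, -0.0, -0.6]
finger_gap: 0.0856
```

Emit:
{"op": "drive_tool", "data": {"plan": [[[0,0.0306,-0.0725],[0,0,0]],[[0,0.0306,-0.0725],[0,0,0]],[[0,0.0306,-0.0725],[0,0,0]],[[0,0.0306,-0.0725],[0,0,0]],[[0,0.0306,-0.0725],[0,0,0]],[[0,0.0306,-0.0725],[0,0,0]],[[0,0.0306,-0.0725],[0,0,0]],[[0,0.0306,-0.0725],[0,0,0]]]}}

```text
t: 1.55
ee_pos: [0.3848, -0.3388, 0.2315]
tcp_rot: [[0.0, 0.972, -0.237], [-0.0, -0.237, -0.972], [-1.0, 0.0, 0.0]]
contact_force: [0.5, -1.5, -0.2]
finger_gap: 0.0856
```

Emit:
{"op": "drive_tool", "data": {"plan": [[[0.03,0.0306,-0.0725],[0,0,0]],[[0.03,0.0306,-0.0725],[0,0,0]],[[0.06,0,0],[0,0,0]],[[0.06,0,0],[0,0,0]],[[0,0,0],[0,0,0]],[[0,0,0],[0,0,0]]]}}

```text
t: 2.05
ee_pos: [0.4295, -0.2772, 0.1408]
tcp_rot: [[-0.003, 0.972, -0.236], [0.002, -0.236, -0.972], [-1.0, -0.004, -0.001]]
contact_force: [0.9, 0.8, -0.5]
finger_gap: 0.0854
```

```bash
cat >> h.py <<'E'
def rel(p,ang,pitch=0):
    s=sense();R0=s["tcp_rot"];d=R0.T@(np.array(p)-s["ee_pos"])/.5
    a=np.arctan2(R0[1,2],R0[0,2]);print("pos",s["ee_pos"].round(4),"ang",round(a,4),"F",s["contact_force"].round(1),"gap",round(s["finger_gap"],4),"t",round(s["t"],2))
    print("need shift",d.round(4),"n>=",round(np.linalg.norm(d)/.0834,1),"turn rx",round(-np.degrees(ang-a)/5,3),"tilt err deg",np.degrees(np.arccos(-R0[2,0])).round(2))
E
python3 - <<'E'
from h import *
rel([.430,-.277,.029],-1.809)
T=cam("top");S=cam("side")
def g(c,a,b,x,y,s): return grid(crop(c,a,b,x,y,s),a,b,s)
a=g(T,400,195,490,275,4);b=g(S,365,100,465,220,4)
W=np.zeros((480,800,3),np.uint8);W[:a.shape[0],:360]=a;W[:b.shape[0],380:780]=b;cv2.imwrite("pics/tr.png",W)
E
```

```text
pos [ 0.4295 -0.2772  0.1408] ang -1.8092 F [ 0.9  0.8 -0.5] gap 0.0854 t 2.05
need shift [ 0.2235  0.0016 -0.0003] n>= 2.7 turn rx -0.002 tilt err deg 0.21
```

View pics/tr.png

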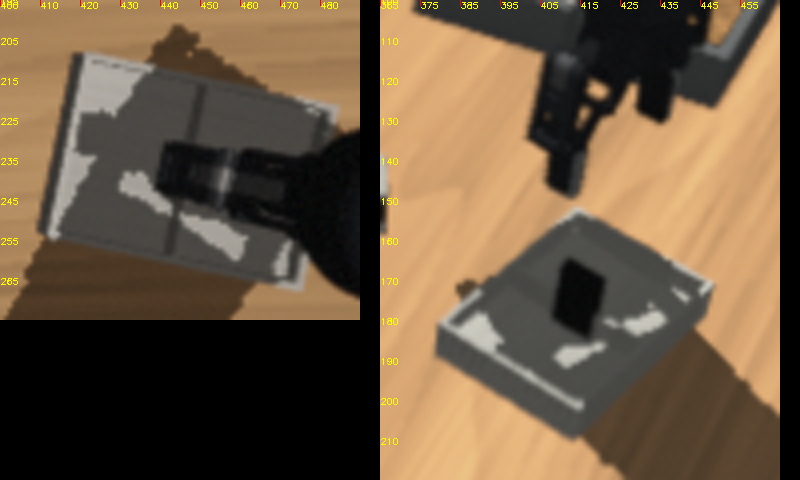

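The gripper stands over the web, whose top is near (412,165) in the side view, and its jaws are across the web. I'll descend, grip and lift.

Emit:
{"op": "drive_tool", "data": {"plan": [[[0.056,0,0],[0,0,0]],[[0.056,0,0],[0,0,0]],[[0.056,0,0],[0,0,0]],[[0.056,0,0],[0,0,0]],[[0,0,0],[0,0,0]]]}}

```text
t: 2.57
ee_pos: [0.4288, -0.2777, 0.0274]
tcp_rot: [[-0.003, 0.971, -0.238], [0.002, -0.238, -0.971], [-1.0, -0.004, -0.001]]
contact_force: [-0.3, 0.7, 0.3]
finger_gap: 0.0855
```

Emit:
{"op": "drive_tool", "data": {"plan": [[[0,0,0],[0,0,0]],[[0,0,0],[0,0,0]],[[0,0,0],[0,0,0]],[[0,0,0],[0,0,0]],[[0,0,0],[0,0,0]],[[0,0,0],[0,0,0]],[[0,0,0],[0,0,0]],[[0,0,0],[0,0,0]]], "hand": 255, "force": 60}}

```text
t: 3.23
ee_pos: [0.4309, -0.2783, 0.0307]
tcp_rot: [[0.001, 0.972, -0.236], [-0.001, -0.236, -0.972], [-1.0, 0.001, 0.001]]
contact_force: [-1.8, 0.6, 9.7]
finger_gap: 0.0089
```

Emit:
{"op": "drive_tool", "data": {"plan": [[[-0.02,0,0],[0,0,0]],[[-0.03,0,0],[0,0,0]],[[-0.03,0,0],[0,0,0]],[[0,0,0],[0,0,0]]]}}

```text
t: 3.57
ee_pos: [0.4315, -0.2786, 0.072]
tcp_rot: [[0.003, 0.972, -0.236], [-0.002, -0.236, -0.972], [-1.0, 0.003, 0.001]]
contact_force: [0.8, 0.3, -3.2]
finger_gap: 0.0085
```

```bash
python3 - <<'E'
from h import *
rel([.492,-.135,.069],-1.606)
T=cam("top");S=cam("side")
a=grid(crop(T,325,120,445,200,6),325,120,6)
cv2.imwrite("pics/bin.png",a)
E
```

```text
pos [ 0.4315 -0.2786  0.072 ] ang -1.8095 F [ 0.8  0.3 -3.2] gap 0.0085 t 3.57
need shift [ 0.0058  0.0496 -0.3077] n>= 3.7 turn rx -2.332 tilt err deg 0.2
```

View pics/bin.png

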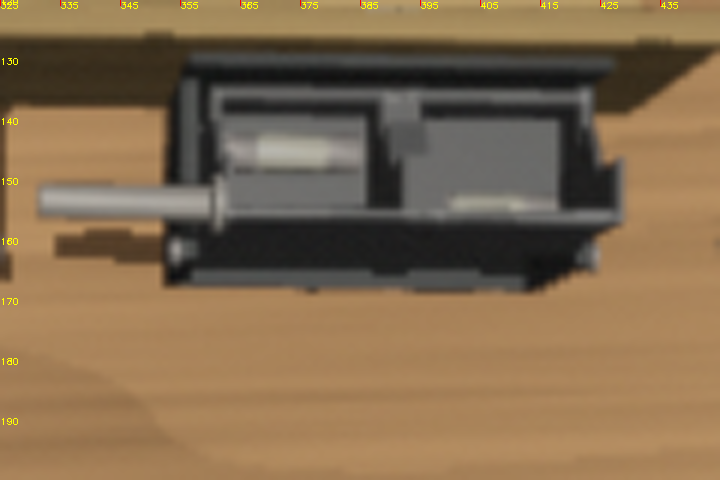

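Emit:
{"op": "drive_tool", "data": {"plan": [[[0,0,0],[-0.76,0,0]],[[0,0,0],[-0.76,0,0]],[[0,0,0],[-0.76,0,0]],[[0,0.0276,-0.0737],[0,0,0]],[[0,0.0276,-0.0737],[0,0,0]],[[0,0.0276,-0.0737],[0,0,0]],[[0,0.0276,-0.0737],[0,0,0]],[[0,0,0],[0,0,0]]]}}

```text
t: 4.33
ee_pos: [0.4928, -0.1275, 0.0687]
tcp_rot: [[-0.0, 0.999, -0.035], [0.001, -0.035, -0.999], [-1.0, -0.001, -0.001]]
contact_force: [0.4, -1.4, -3.7]
finger_gap: 0.009
```

Emit:
{"op": "drive_tool", "data": {"plan": [[[0.02,0,0],[0,0,0]],[[0.02,0,0],[0,0,0]],[[0.018,0,0],[0,0,0]],[[0.012,0,0],[0,0,0]],[[0.008,0,0],[0,0,0]],[[0,0,0],[0,0,0]],[[0,0,0],[0,0,0]]]}}

```text
t: 4.92
ee_pos: [0.4898, -0.1335, 0.0308]
tcp_rot: [[-0.003, 0.999, -0.042], [0.001, -0.042, -0.999], [-1.0, -0.003, -0.001]]
contact_force: [-6.4, 0.9, 11.0]
finger_gap: 0.009
```

```bash
python3 - <<'E'
from h import *
rel([.4925,-.1335,.0300],-1.611)
E
```

```text
pos [ 0.4898 -0.1335  0.0308] ang -1.6124 F [-6.4  0.9 11. ] gap 0.009 t 4.92
need shift [ 0.0015  0.0055 -0.0003] n>= 0.1 turn rx -0.016 tilt err deg 0.15
```

Emit:
{"op": "drive_tool", "data": {"plan": [[[0,0,0],[0,0,0]],[[0,0,0],[0,0,0]],[[0,0,0],[0,0,0]],[[0,0,0],[0,0,0]],[[-0.02,0,0],[0,0,0]],[[-0.065,0,0],[0,0,0]],[[-0.065,0,0],[0,0,0]],[[-0.065,0,0],[-1,0,0]]], "hand": 0}}

```text
t: 5.58
ee_pos: [0.491, -0.1327, 0.1396]
tcp_rot: [[-0.001, 0.999, 0.047], [0.0, 0.047, -0.999], [-1.0, -0.001, -0.0]]
contact_force: [0.3, -0.7, 0.9]
finger_gap: 0.0853
```

Emit:
{"op": "drive_tool", "data": {"plan": [[[-0.065,0,0],[-1,0,0]],[[-0.065,0,0],[-1,0,0]],[[-0.065,0,0],[-1,0,0]],[[0,0,0],[-1,0,0]],[[0,0,0],[-1,0,0]],[[0,0,0],[-1,0,0]],[[0,0,0],[-1,0,0]],[[0,0,0],[-1,0,0]]]}}

```text
t: 6.25
ee_pos: [0.4913, -0.1328, 0.2365]
tcp_rot: [[0.001, 0.732, 0.682], [-0.0, 0.682, -0.732], [-1.0, 0.0, 0.001]]
contact_force: [-1.1, -0.1, 0.4]
finger_gap: 0.0858
```

Emit:
{"op": "drive_tool", "data": {"plan": [[[0,0,0],[-1,0,0]],[[0,0,0],[-1,0,0]],[[0,0,0],[-1,0,0]],[[0,0,0],[-1,0,0]],[[0,0,0],[-1,0,0]],[[0,0,0],[-1,0,0]],[[0,0,0],[-1,0,0]],[[0,0,0],[-1,0,0]]], "hand": 165}}

```text
t: 6.92
ee_pos: [0.4912, -0.1327, 0.2363]
tcp_rot: [[0.0, 0.122, 0.992], [-0.0, 0.992, -0.122], [-1.0, -0.0, 0.0]]
contact_force: [-0.8, -0.1, -0.0]
finger_gap: 0.0304
```

Emit:
{"op": "drive_tool", "data": {"plan": [[[0,0,0],[-1,0,0]],[[0,0.0462,0.0482],[0,0,0]],[[0,0.0462,0.0482],[0,0,0]],[[0,0.0462,0.0482],[0,0,0]],[[0,0.0462,0.0482],[0,0,0]],[[0,0.0462,0.0482],[0,0,0]],[[0,0,0],[0,0,0]],[[0,0,0],[0,0,0]]]}}

```text
t: 7.58
ee_pos: [0.617, -0.021, 0.2358]
tcp_rot: [[0.0, 0.037, 0.999], [-0.0, 0.999, -0.037], [-1.0, -0.0, 0.0]]
contact_force: [-0.1, -0.4, -0.7]
finger_gap: 0.03
```

```bash
python3 - <<'E'
from h import *
rel([.615,-.023,.128],-.04)
T=cam("top");S=cam("side")
a=grid(crop(T,320,120,440,240,4),320,120,4);b=grid(crop(S,260,90,350,200,4),260,90,4)
c=grid(crop(S,330,130,440,245,3),330,130,3)
W=np.zeros((600,800,3),np.uint8);W[:480,:480]=a;W[:230,480:795]=cv2.resize(c,(315,230));W[235:595,480:775]=cv2.resize(b,(295,360));cv2.imwrite("pics/hd.png",W)
E
```

```text
pos [ 0.617  -0.021   0.2358] ang -0.0374 F [-0.1 -0.4 -0.7] gap 0.03 t 7.58
need shift [ 0.2157 -0.0042 -0.0039] n>= 2.6 turn rx 0.03 tilt err deg 0.01
```

View pics/hd.png

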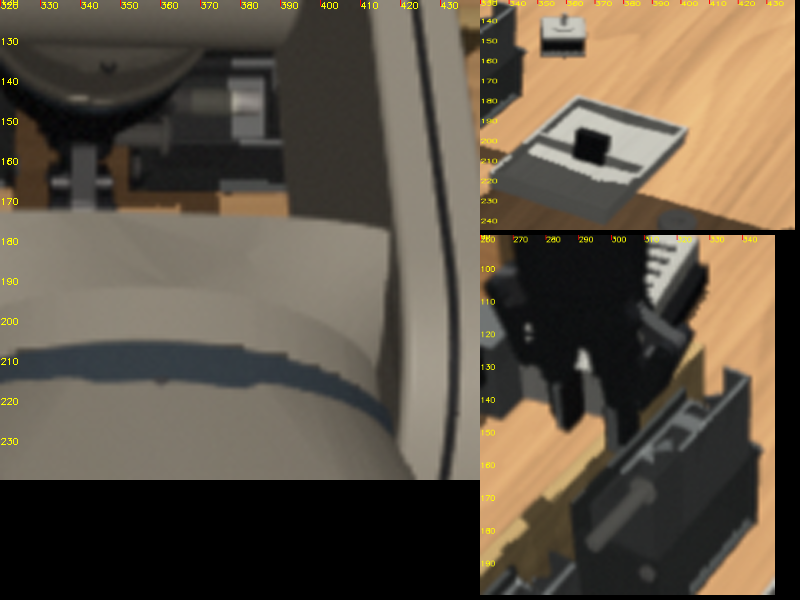

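The tray stands flat in front of the bin, and the fingers hang over the handle. I'll descend and pinch it lightly.

Emit:
{"op": "drive_tool", "data": {"plan": [[[0.054,-0.0021,-0.002],[0,0,0]],[[0.054,-0.0021,-0.002],[0,0,0]],[[0.054,0,0],[0,0,0]],[[0.027,0,0],[0,0,0]],[[0.0265,0,0],[0,0,0]],[[0,0,0],[0,0,0]],[[0,0,0],[0,0,0]]]}}

```text
t: 8.27
ee_pos: [0.6138, -0.0248, 0.128]
tcp_rot: [[-0.001, 0.041, 0.999], [0.0, 0.999, -0.041], [-1.0, 0.0, -0.001]]
contact_force: [-0.0, -0.6, -0.1]
finger_gap: 0.03
```

Emit:
{"op": "drive_tool", "data": {"plan": [[[0,0,0],[0,0,0]],[[0,0,0],[0,0,0]],[[0,0,0],[0,0,0]],[[0,0,0],[0,0,0]],[[0,0,0],[0,0,0]]], "hand": 255, "force": 25}}

```text
t: 8.68
ee_pos: [0.6157, -0.0245, 0.1294]
tcp_rot: [[0.003, 0.04, 0.999], [-0.001, 0.999, -0.04], [-1.0, -0.0, 0.003]]
contact_force: [1.6, -2.3, 6.2]
finger_gap: 0.0109
```

```bash
python3 - <<'E'
from h import *
rel([.615,-.023,.128],-.04)
th=np.linspace(0,1.9,25);x=-72*np.sin(th)+6*np.cos(th);z=72*np.cos(th)+6*np.sin(th)
print(np.c_[np.arange(1,25),-np.diff(z)/500,np.diff(x)/500].round(4).tolist())
E
```

```text
pos [ 0.6157 -0.0245  0.1294] ang -0.0396 F [ 1.6 -2.3  6.2] gap 0.0109 t 8.68
need shift [ 0.0027  0.0029 -0.0016] n>= 0.1 turn rx 0.004 tilt err deg 0.2
[[1.0, -0.0005, -0.0114], [2.0, 0.0004, -0.0114], [3.0, 0.0013, -0.0114], [4.0, 0.0022, -0.0112], [5.0, 0.0031, -0.011], [6.0, 0.0039, -0.0107], [7.0, 0.0048, -0.0104], [8.0, 0.0056, -0.01], [9.0, 0.0064, -0.0095], [10.0, 0.0071, -0.009], [11.0, 0.0078, -0.0084], [12.0, 0.0084, -0.0077], [13.0, 0.009, -0.0071], [14.0, 0.0095, -0.0063], [15.0, 0.01, -0.0055], [16.0, 0.0104, -0.0047], [17.0, 0.0108, -0.0039], [18.0, 0.011, -0.003], [19.0, 0.0112, -0.0022], [20.0, 0.0114, -0.0013], [21.0, 0.0114, -0.0004], [22.0, 0.0114, 0.0006], [23.0, 0.0113, 0.0015], [24.0, 0.0112, 0.0023]]
```

Emit:
{"op": "drive_tool", "data": {"plan": [[[-0.0005,0,-0.0114],[0,0,0]],[[0.0004,0,-0.0114],[0,0,0]],[[0.0013,0,-0.0114],[0,0,0]],[[0.0022,0,-0.0112],[0,0,0]],[[0.0031,0,-0.011],[0,0,0]],[[0.0039,0,-0.0107],[0,0,0]],[[0.0048,0,-0.0104],[0,0,0]],[[0.0056,0,-0.01],[0,0,0]]]}}

```text
t: 9.35
ee_pos: [0.5728, -0.0225, 0.1189]
tcp_rot: [[0.006, 0.04, 0.999], [-0.0, 0.999, -0.04], [-1.0, -0.0, 0.006]]
contact_force: [7.1, -0.7, 0.0]
finger_gap: 0.0109
```

Emit:
{"op": "drive_tool", "data": {"plan": [[[0.0064,0,-0.0095],[0,0,0]],[[0.0071,0,-0.009],[0,0,0]],[[0.0078,0,-0.0084],[0,0,0]],[[0.0084,0,-0.0077],[0,0,0]],[[0.009,0,-0.0071],[0,0,0]],[[0.0095,0,-0.0063],[0,0,0]],[[0.01,0,-0.0055],[0,0,0]],[[0.0104,0,-0.0047],[0,0,0]]]}}

```text
t: 10.02
ee_pos: [0.5438, -0.0213, 0.0841]
tcp_rot: [[0.005, 0.04, 0.999], [-0.0, 0.999, -0.04], [-1.0, 0.0, 0.005]]
contact_force: [4.9, 0.9, 5.7]
finger_gap: 0.0113
```

Emit:
{"op": "drive_tool", "data": {"plan": [[[0.0108,0,-0.0039],[0,0,0]],[[0.011,0,-0.003],[0,0,0]],[[0.0112,0,-0.0022],[0,0,0]],[[0.0114,0,-0.0013],[0,0,0]],[[0.0114,0,-0.0004],[0,0,0]],[[0.0114,0,0.0006],[0,0,0]],[[0.0113,0,0.0015],[0,0,0]],[[0.0112,0,0.0023],[0,0,0]]]}}

```text
t: 10.68
ee_pos: [0.5403, -0.0211, 0.0392]
tcp_rot: [[0.004, 0.04, 0.999], [-0.0, 0.999, -0.04], [-1.0, 0.0, 0.004]]
contact_force: [3.7, -0.5, 8.2]
finger_gap: 0.0111
```

Emit:
{"op": "drive_tool", "data": {"plan": [[[0.004,0,0.001],[0,0,0]],[[0,0,0],[0,0,0]],[[0,0,0],[0,0,0]],[[0,0,0],[0,0,0]],[[0,0,0],[0,0,0]],[[0,0,0],[0,0,0]],[[0,0,0],[0,0,0]],[[0,0,0],[0,0,0]]]}}

```text
t: 11.35
ee_pos: [0.5406, -0.0212, 0.0373]
tcp_rot: [[0.004, 0.04, 0.999], [-0.0, 0.999, -0.04], [-1.0, 0.0, 0.004]]
contact_force: [4.3, 0.3, 5.8]
finger_gap: 0.0111
```

```bash
python3 - <<'E'
from h import *
rel([.534,-.023,.0384],-.04)
T=cam("top");S=cam("side")
a=grid(crop(T,330,130,430,260,4),330,130,4);b=grid(crop(S,280,130,400,260,4),280,130,4)
W=np.zeros((525,800,3),np.uint8);W[:520,:320]=a[:,:320];W[:520,320:800]=b;cv2.imwrite("pics/open.png",W)
E
```

```text
pos [ 0.5406 -0.0212  0.0373] ang -0.0397 F [4.3 0.3 5.8] gap 0.0111 t 11.35
need shift [-0.0023 -0.0042 -0.0131] n>= 0.2 turn rx 0.003 tilt err deg 0.22
```

View pics/open.png

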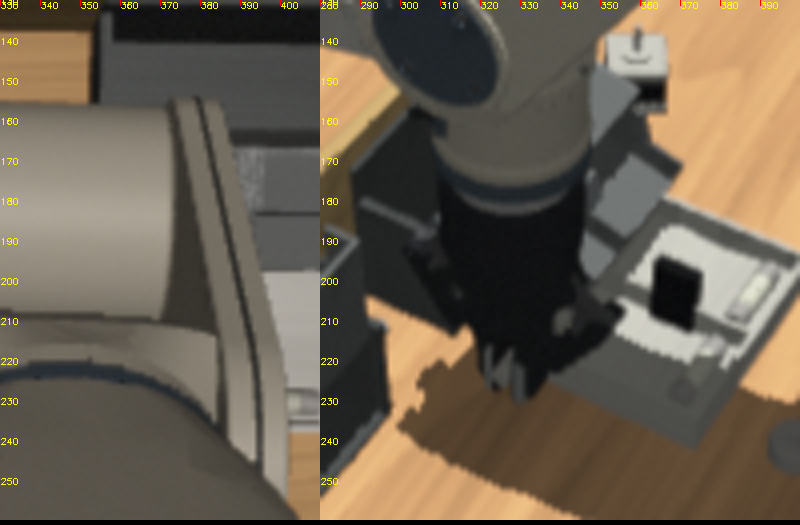

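Both fuses are in the tray, at about (388,203) and (372,222) in the side view, one in each half. I'll hold the bin a moment longer, then guide it back and release it.

Emit:
{"op": "drive_tool", "data": {"plan": [[[0,0,0],[0,0,0]],[[0,0,0],[0,0,0]],[[0,0,0],[0,0,0]],[[0,0,0],[0,0,0]],[[0,0,0],[0,0,0]],[[0,0,0],[0,0,0]],[[0,0,0],[0,0,0]],[[-0.004,0,-0.001],[0,0,0]]]}}

```text
t: 12.12
ee_pos: [0.5402, -0.0211, 0.039]
tcp_rot: [[0.004, 0.04, 0.999], [-0.0, 0.999, -0.04], [-1.0, 0.0, 0.004]]
contact_force: [6.2, -0.7, 3.1]
finger_gap: 0.0111
```

Emit:
{"op": "drive_tool", "data": {"plan": [[[-0.0112,0,-0.0023],[0,0,0]],[[-0.0113,0,-0.0015],[0,0,0]],[[-0.0114,0,-0.0006],[0,0,0]],[[-0.0114,0,0.0004],[0,0,0]],[[-0.0114,0,0.0013],[0,0,0]],[[-0.0112,0,0.0022],[0,0,0]],[[-0.011,0,0.003],[0,0,0]],[[-0.0108,0,0.0039],[0,0,0]]]}}

```text
t: 12.78
ee_pos: [0.5466, -0.0216, 0.0842]
tcp_rot: [[0.01, 0.04, 0.999], [-0.001, 0.999, -0.04], [-1.0, -0.0, 0.01]]
contact_force: [20.3, -1.9, -15.1]
finger_gap: 0.0112
```

Emit:
{"op": "drive_tool", "data": {"plan": [[[-0.0104,0,0.0047],[0,0,0]],[[-0.01,0,0.0055],[0,0,0]],[[-0.0095,0,0.0063],[0,0,0]],[[-0.009,0,0.0071],[0,0,0]],[[-0.0084,0,0.0077],[0,0,0]],[[-0.0078,0,0.0084],[0,0,0]],[[-0.0071,0,0.009],[0,0,0]],[[-0.0064,0,0.0095],[0,0,0]]]}}

```text
t: 13.45
ee_pos: [0.5728, -0.0227, 0.1156]
tcp_rot: [[0.004, 0.04, 0.999], [-0.0, 0.999, -0.04], [-1.0, -0.0, 0.004]]
contact_force: [16.4, -0.6, -25.2]
finger_gap: 0.011
```

Emit:
{"op": "drive_tool", "data": {"plan": [[[-0.0056,0,0.01],[0,0,0]],[[-0.0048,0,0.0104],[0,0,0]],[[-0.0039,0,0.0107],[0,0,0]],[[-0.0031,0,0.011],[0,0,0]],[[-0.0022,0,0.0112],[0,0,0]],[[-0.0013,0,0.0114],[0,0,0]],[[-0.0004,0,0.0114],[0,0,0]],[[0.0004,0,0.01],[0,0,0]]]}}

```text
t: 14.12
ee_pos: [0.6141, -0.0242, 0.1287]
tcp_rot: [[0.0, 0.04, 0.999], [-0.0, 0.999, -0.04], [-1.0, 0.0, 0.0]]
contact_force: [-2.4, 0.5, 6.4]
finger_gap: 0.011
```

Emit:
{"op": "drive_tool", "data": {"plan": [[[0,0,0],[0,0,0]],[[0,0,0],[0,0,0]],[[0,0,0],[0,0,0]],[[0,0,0],[0,0,0]],[[-0.02,0,0],[0,0,0]],[[-0.06,0,0],[0,0,0]],[[-0.08,0,0],[0,0,0]],[[-0.06,0,0],[0,0,0]]], "hand": 165}}

```text
t: 14.78
ee_pos: [0.6138, -0.0241, 0.2408]
tcp_rot: [[0.001, 0.04, 0.999], [0.0, 0.999, -0.04], [-1.0, 0.0, 0.001]]
contact_force: [1.3, 0.7, 0.6]
finger_gap: 0.0297
```

Emit:
{"op": "drive_tool", "data": {"plan": [[[0,0.07,-0.04],[0,0,0]],[[0,0.07,-0.04],[0,0,0]],[[0,0.07,-0.04],[0,0,0]],[[0,0.07,-0.04],[0,0,0]],[[0,0.07,-0.04],[0,0,0]],[[0,0,0],[0,0,0]]]}}

```text
t: 15.28
ee_pos: [0.5174, 0.1594, 0.2388]
tcp_rot: [[-0.001, 0.035, 0.999], [0.002, 0.999, -0.035], [-1.0, 0.002, -0.001]]
contact_force: [-0.7, -0.6, 0.1]
finger_gap: 0.0299
```

```bash
python3 - <<'E'
from h import *
rel([.49,-.1,.1],-.04)
T=cam("top");S=cam("side")
a=grid(crop(T,345,120,435,245,4),345,120,4);b=grid(crop(S,290,120,400,250,4),290,120,4)
W=np.zeros((525,800,3),np.uint8);W[:500,:360]=a;W[:520,360:800]=b;cv2.imwrite("pics/fz.png",W)
E
```

```text
pos [0.5174 0.1594 0.2388] ang -0.0354 F [-0.7 -0.6  0.1] gap 0.0299 t 15.28
need shift [ 0.2767 -0.521  -0.0362] n>= 7.1 turn rx 0.052 tilt err deg 0.11
```

View pics/fz.png

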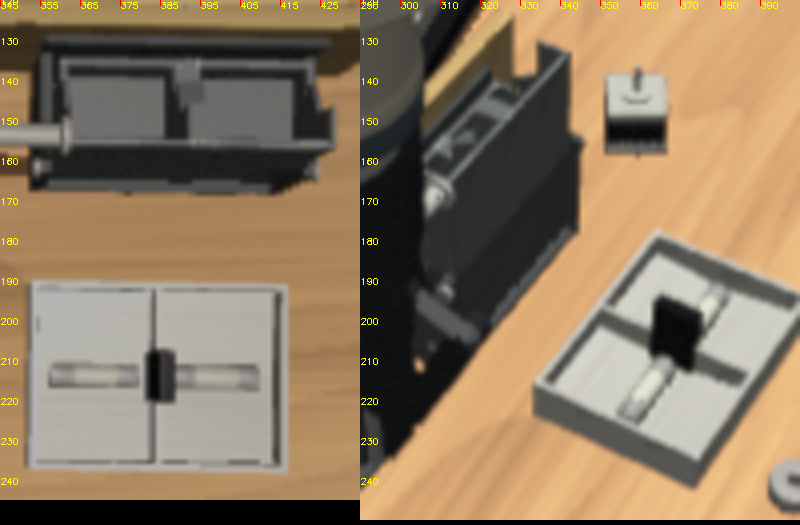

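Bin shut and empty; each fuse lies in its valley, one per half. The left one is centred near (368.4,214) in the top view and (361.3,217.5) in the side view.

```bash
python3 - <<'E'
from h import *
np.set_printoptions(precision=4,suppress=True)
T=cam("top");S=cam("side")
p=onz(T,(368.4,214),.015);print(p,onz(S,(361.3,217.5),.015),tri([T,S],[(368.4,214),(361.3,217.5)]))
print(onz(T,(357.3,213.9),.015),onz(T,(379.5,214.2),.015))
rel([p[0],p[1],.06],-.04)
E
```

```text
[ 0.4892 -0.0982  0.015 ] [ 0.4938 -0.0979  0.015 ] [ 0.4911 -0.0969  0.0177]
[ 0.4902 -0.0719  0.015 ] [ 0.4881 -0.1245  0.015 ]
pos [0.5211 0.1543 0.2386] ang -0.0396 F [-1.2 -0.2 -0.4] gap 0.0303 t 15.48
need shift [ 0.3571 -0.5073 -0.044 ] n>= 7.5 turn rx 0.005 tilt err deg 0.06
```

Emit:
{"op": "drive_tool", "data": {"plan": [[[0,-0.0723,-0.0059],[0,0,0]],[[0,-0.0723,-0.0059],[0,0,0]],[[0,-0.0723,-0.0059],[0,0,0]],[[0,-0.0723,-0.0059],[0,0,0]],[[0,-0.0723,-0.0059],[0,0,0]],[[0,-0.0723,-0.0059],[0,0,0]],[[0,-0.0723,-0.0059],[0,0,0]],[[0.06,0,0],[0,0,0]]]}}

```text
t: 16.15
ee_pos: [0.4932, -0.1049, 0.2124]
tcp_rot: [[0.01, 0.046, 0.999], [-0.004, 0.999, -0.046], [-1.0, -0.004, 0.01]]
contact_force: [1.5, 0.2, 0.0]
finger_gap: 0.0299
```

Emit:
{"op": "drive_tool", "data": {"plan": [[[0.08,0,0],[0,0,0]],[[0.08,0,0],[0,0,0]],[[0.08,0,0],[0,0,0]],[[0.04,0,0],[0,0,0]],[[0,0,0],[0,0,0]],[[0,0,0],[0,0,0]],[[0,0,0],[0,0,0]]]}}

```text
t: 16.73
ee_pos: [0.4911, -0.0984, 0.0691]
tcp_rot: [[0.002, 0.041, 0.999], [-0.0, 0.999, -0.041], [-1.0, -0.0, 0.002]]
contact_force: [0.3, -0.2, 0.0]
finger_gap: 0.0302
```

```bash
python3 - <<'E'
from h import *
rel([.4905,-.0978,.012],-.04)
E
```

```text
pos [ 0.4911 -0.0984  0.0691] ang -0.041 F [ 0.3 -0.2  0. ] gap 0.0302 t 16.73
need shift [ 0.1143  0.0012 -0.0015] n>= 1.4 turn rx -0.012 tilt err deg 0.11
```

Emit:
{"op": "drive_tool", "data": {"plan": [[[0.04,0.0012,-0.0012],[0,0,0]],[[0.04,0,0],[0,0,0]],[[0.02,0,0],[0,0,0]],[[0.0125,0,0],[0,0,0]],[[0,0,0],[0,0,0]],[[0,0,0],[0,0,0]]]}}

```text
t: 17.23
ee_pos: [0.49, -0.097, 0.0125]
tcp_rot: [[0.001, 0.04, 0.999], [-0.0, 0.999, -0.04], [-1.0, -0.0, 0.001]]
contact_force: [0.1, -0.6, -0.1]
finger_gap: 0.0299
```

Emit:
{"op": "drive_tool", "data": {"plan": [[[0,0,0],[0,0,0]],[[0,0,0],[0,0,0]],[[0,0,0],[0,0,0]],[[0,0,0],[0,0,0]],[[0,0,0],[0,0,0]],[[0,0,0],[0,0,0]]], "hand": 255, "force": 40}}

```text
t: 17.73
ee_pos: [0.4902, -0.097, 0.0128]
tcp_rot: [[0.002, 0.04, 0.999], [-0.0, 0.999, -0.04], [-1.0, -0.0, 0.002]]
contact_force: [-1.1, 0.4, 4.9]
finger_gap: 0.0124
```

Emit:
{"op": "drive_tool", "data": {"plan": [[[-0.02,0,0],[0,0,0]],[[-0.05,0,0],[0,0,0]],[[-0.07,0,0],[0,0,0]],[[-0.07,0,0],[0,0,0]],[[-0.05,0,0],[0,0,0]],[[0,0,0],[0,0,0]]]}}

```text
t: 18.23
ee_pos: [0.4926, -0.0975, 0.1475]
tcp_rot: [[0.009, 0.04, 0.999], [-0.002, 0.999, -0.04], [-1.0, -0.002, 0.009]]
contact_force: [1.7, -1.2, -0.0]
finger_gap: 0.0123
```

Emit:
{"op": "drive_tool", "data": {"plan": [[[0,0.0772,-0.0135],[0,0,0]],[[0,0.0772,-0.0135],[0,0,0]],[[0,0.0772,-0.0135],[0,0,0]],[[0,0.0772,-0.0135],[0,0,0]],[[0,0.0772,-0.0135],[0,0,0]],[[0,0.0772,-0.0135],[0,0,0]],[[0,0.0772,-0.0135],[0,0,0]],[[0,0.0772,-0.0135],[0,0,0]]]}}

```text
t: 18.9
ee_pos: [0.4467, 0.2157, 0.1419]
tcp_rot: [[-0.0, 0.04, 0.999], [-0.0, 0.999, -0.04], [-1.0, -0.0, -0.0]]
contact_force: [0.4, 0.1, -0.1]
finger_gap: 0.0119
```

Emit:
{"op": "drive_tool", "data": {"plan": [[[0,0.0772,-0.0135],[0,0,0]],[[0,0.0772,-0.0135],[0,0,0]],[[0,0,0],[-0.99,0,0]],[[0,0,0],[-0.99,0,0]],[[0,0,0],[-0.99,0,0]],[[0,0,0],[-0.99,0,0]],[[0,0,0],[-0.99,0,0]],[[0,0,0],[-0.99,0,0]]]}}

```text
t: 19.57
ee_pos: [0.4368, 0.2915, 0.1417]
tcp_rot: [[-0.0, -0.465, 0.886], [-0.0, 0.886, 0.465], [-1.0, -0.0, -0.001]]
contact_force: [1.0, -0.6, -0.1]
finger_gap: 0.0121
```

Emit:
{"op": "drive_tool", "data": {"plan": [[[0,0,0],[-0.99,0,0]],[[0,0,0],[-0.99,0,0]],[[0,0,0],[-0.99,0,0]],[[0,0,0],[-0.99,0,0]],[[0,0,0],[-0.99,0,0]],[[0,0,0],[-0.99,0,0]],[[0,0,0],[-0.99,0,0]],[[0,0,0],[-0.99,0,0]]]}}

```text
t: 20.23
ee_pos: [0.4369, 0.2914, 0.1417]
tcp_rot: [[-0.0, -0.922, 0.386], [-0.0, 0.386, 0.922], [-1.0, 0.0, -0.0]]
contact_force: [0.0, 0.2, 0.3]
finger_gap: 0.012
```

Emit:
{"op": "drive_tool", "data": {"plan": [[[0.02,0,0],[-0.99,0,0]],[[0.02,0,0],[-0.99,0,0]],[[0.02,0,0],[-0.99,0,0]],[[0.02,0,0],[-0.99,0,0]],[[0,0,0],[0,0,0]],[[0,0,0],[0,0,0]]]}}

```text
t: 20.73
ee_pos: [0.4367, 0.2913, 0.1014]
tcp_rot: [[-0.001, -0.998, 0.058], [-0.001, 0.058, 0.998], [-1.0, 0.001, -0.001]]
contact_force: [-0.7, 0.3, -1.1]
finger_gap: 0.0121
```

```bash
python3 - <<'E'
from h import *
rel([.438,.2915,.1],1.516)
S=cam("side")
cv2.imwrite("pics/ho.png",grid(crop(S,240,290,340,365,8),240,290,8,5)[:600] if 0 else grid(crop(S,243,310,343,385,8),243,310,8,5))
E
```

```text
pos [0.4367 0.2913 0.1014] ang 1.5128 F [-0.7  0.3 -1.1] gap 0.0121 t 20.73
need shift [ 0.0029 -0.0026  0.0006] n>= 0.0 turn rx -0.036 tilt err deg 0.09
```

View pics/ho.png

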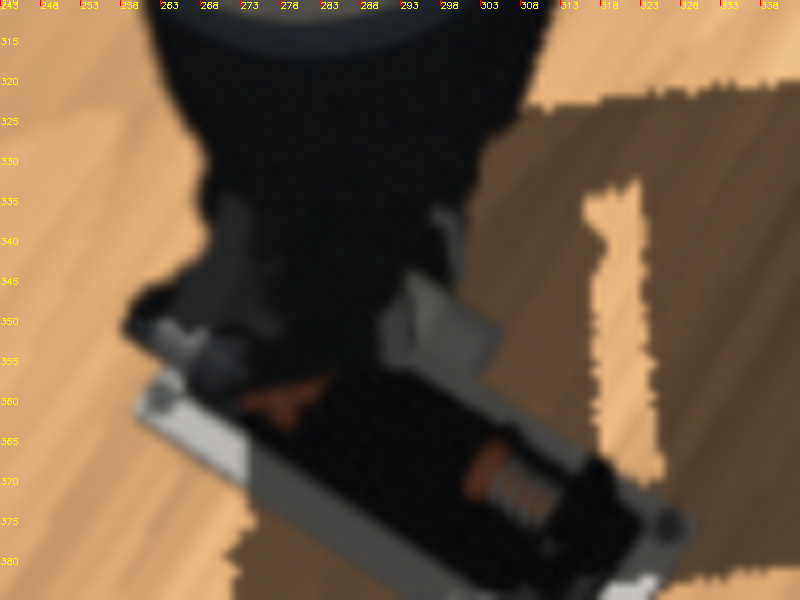

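The holder shows with its contact near (487,475) in the crop. The fuse isn't clear against the dark fingers, so I'll project where it should be.

```bash
python3 - <<'E'
from h import *
S=cam("side");s=sense();P=s["ee_pos"];R0=s["tcp_rot"]
q=lambda *v:((proj(S,P+R0@np.array(v))[0]-[243,310])*8).round(0)
for n,v in dict(tcp=(0,0,0),spr_end=(-.0025,.0255,0),clip_end=(-.0025,-.0255,0),padL=(0,.011,-.0075),padR=(0,.011,.0075),seat=None).items():
    print(n,q(*v) if v else ((proj(S,[.438,.2915,.037])[0]-[243,310])*8).round())
f=S["frame"].astype(float);g=np.clip(f*2.5,0,255).astype(np.uint8)
c={"frame":g};im=grid(crop(c,243,320,343,390,8),243,320,8,5)
h=np.array([np.cos(-.055),np.sin(-.055),0])
sx=lambda x,z:((proj(S,np.array([.438,.2915,.037])+h*x+[0,0,z])[0]-[243,320])*8).round().astype(int)
for x,z in((-.0225,0),(.0255,.012),(.0255,0),(-.0225,-.019)):cv2.circle(im,tuple(int(k) for k in sx(x,z)),3,(0,255,0),1)
cv2.imwrite("pics/ho2.png",im)
E
```

```text
tcp [396. 299.]
spr_end [492. 354.]
clip_end [301. 234.]
padL [457. 297.]
padR [417. 352.]
seat [413. 414.]
```

View pics/ho2.png

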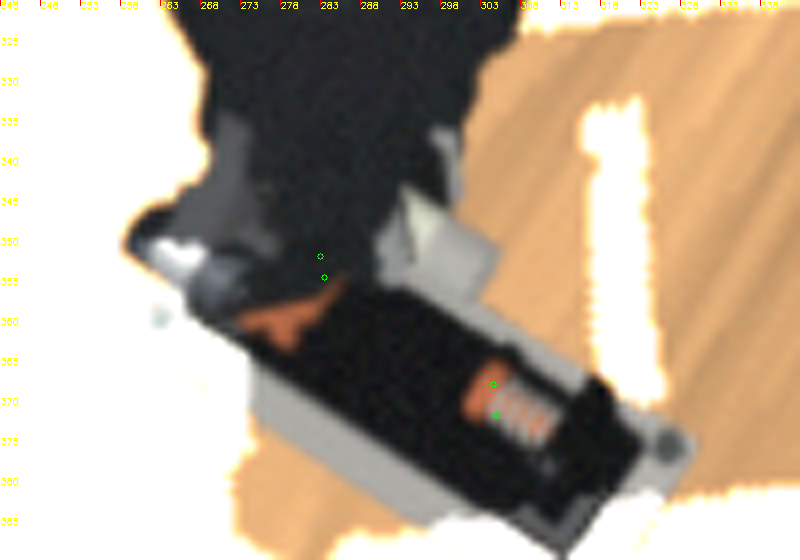

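```bash
python3 - <<'E'
from h import *
np.set_printoptions(precision=4,suppress=True)
T=cam("top");S=cam("side")
print("disc top->",onz(T,(202.2,251),.0435),"spring mid",onz(T,(202.2,256),.042))
print("nose edge",onz(T,(201,231.7),.049),"nose ends",onz(T,(195.3,230),.051),onz(T,(206.7,230),.051))
print("tri disc",tri([T,S],[(202.2,251.5),(303.3,367.5)]))
print("block top corners top",[onz(T,p,.003) for p in((197,213),(218.8,213.8),(216.7,267.8),(195.3,267))])
# side disc face centre
print("side disc",onz(S,(243+476/8,320+387/8),.037),onz(S,(243+487/8,320+390/8),.037))
# side plate corners seen now: right screw, known earlier
for X in([.4361,.2919,.003],):print(proj(T,X),proj(S,X))
E
```

```text
disc top-> [0.4144 0.2903 0.0435] spring mid [0.4028 0.291  0.042 ]
nose edge [0.4591 0.2905 0.049 ] nose ends [0.4635 0.3029 0.051 ] [0.4628 0.2767 0.051 ]
tri disc [0.4152 0.2928 0.0398]
block top corners top [array([0.5028, 0.315 , 0.003 ]), array([0.4994, 0.2619, 0.003 ]), array([0.3694, 0.2693, 0.003 ]), array([0.3726, 0.3212, 0.003 ])]
side disc [0.4186 0.2952 0.037 ] [0.416  0.2946 0.037 ]
[[206.9148 240.3149]] [[296.4339 369.2959]]
```

Emit:
{"op": "drive_tool", "data": {"plan": [[[0,0,0],[0,0,-1]],[[0,0,0],[0,0,-1]],[[0,0,0],[0,0,-1]],[[0,0,0],[0,0,-1]],[[0,0,0],[0,0,-1]],[[0,0,0],[0,0,-1]],[[0,0,0],[0,0,0]],[[0,0,0],[0,0,0]]]}}

```text
t: 21.6
ee_pos: [0.4379, 0.2884, 0.1013]
tcp_rot: [[0.416, -0.907, 0.061], [-0.036, 0.05, 0.998], [-0.909, -0.417, -0.012]]
contact_force: [-0.3, 0.3, -0.4]
finger_gap: 0.0121
```

```bash
cat >> h.py <<'E'
SEAT=np.array([.4382,.2912,.037]);YW=-.055
XH=np.array([np.cos(YW),np.sin(YW),0]);YH=np.array([-XH[1],XH[0],0]);ZH=np.array([0,0,1.])
OFF=np.array([-.0025,-.0008,0])
def pose(xs,zs,ph):  # spring-end centre (mm, seat frame), pitch deg -> TCP, R
    p=np.radians(ph);x=XH*np.sin(p)-ZH*np.cos(p);z=YH;y=np.cross(z,x)
    Rt=np.c_[x,y,z];Fc=SEAT+XH*(xs*1e-3+.0255*np.cos(p))+ZH*(zs*1e-3+.0255*np.sin(p))
    return Fc-Rt@OFF,Rt
def st():
    s=sense();P=s["ee_pos"];Rt=s["tcp_rot"];d=P+Rt@(OFF+[0,.0255,0])-SEAT
    y=Rt[:,1];print("spring end seat-frame mm",[round(1e3*float(d@a),1) for a in(XH,YH,ZH)],"pitch",round(float(np.degrees(np.arcsin(-y[2]))),2),"F",[round(float(s["contact_force"]@a),1) for a in(XH,YH,ZH)],"gap",round(s["finger_gap"],4),"t",round(s["t"],2))
def to(xs,zs,ph):
    from scipy.spatial.transform import Rotation as Ro
    s=sense();P,Rt=pose(xs,zs,ph);R0=s["tcp_rot"];print((xs,zs,ph),"shift",(R0.T@(P-s["ee_pos"])/.5).round(4),"turn",(np.degrees(Ro.from_matrix(R0.T@Rt).as_rotvec())/5).round(3))
E
python3 - <<'E'
from h import *
st();to(-17.5,40,30);to(-17.5,4,30)
P0,R0=pose(-17.5,40,30)
print("dz down 36mm in tool",(R0.T@[0,0,-.036]/.5).round(4),"-x 13mm",(R0.T@(-XH*.013)/.5).round(4))
E
```

```text
spring end seat-frame mm [-23.7, -2.8, 56.3] pitch 24.66 F [-0.3, 0.3, -0.4] gap 0.0121 t 21.6
(-17.5, 40, 30) shift [0.03   0.0021 0.0061] turn [ 0.003 -0.154 -1.068]
(-17.5, 4, 30) shift [0.0954 0.0322 0.0069] turn [ 0.003 -0.154 -1.068]
dz down 36mm in tool [0.0624 0.036  0.    ] -x 13mm [-0.013   0.0225 -0.    ]
```

Emit:
{"op": "drive_tool", "data": {"plan": [[[0.015,0.001,0.003],[0,-0.15,-0.5]],[[0.015,0.001,0.003],[0,0,-0.57]],[[0,0,0],[0,0,0]],[[0,0,0],[0,0,0]]]}}

```text
t: 21.93
ee_pos: [0.4436, 0.2895, 0.0891]
tcp_rot: [[0.487, -0.872, 0.058], [-0.032, 0.048, 0.998], [-0.873, -0.488, -0.005]]
contact_force: [0.0, -0.1, -0.3]
finger_gap: 0.0123
```

```bash
python3 - <<'E'
from h import *
print(sense()["q"].round(3));st();to(-17.5,40,30)
E
```

```text
[ 0.761  0.471  2.167 -1.219  0.392  0.372]
spring end seat-frame mm [-17.3, -1.4, 42.2] pitch 29.18 F [0.0, -0.1, -0.3] gap 0.0123 t 21.93
(-17.5, 40, 30) shift [0.003  0.0025 0.0028] turn [-0.004 -0.063 -0.163]
```

Emit:
{"op": "drive_tool", "data": {"plan": [[[0.003,0.0025,0.0028],[0,0,0]],[[0.0125,0.0072,0],[0,0,0]],[[0.0125,0.0072,0],[0,0,0]],[[0.0125,0.0072,0],[0,0,0]],[[0.0125,0.0072,0],[0,0,0]],[[0,0,0],[0,0,0]],[[0,0,0],[0,0,0]]]}}

```text
t: 22.52
ee_pos: [0.4444, 0.2944, 0.0642]
tcp_rot: [[0.48, -0.875, 0.061], [-0.037, 0.05, 0.998], [-0.877, -0.481, -0.009]]
contact_force: [0.1, -1.0, -0.0]
finger_gap: 0.0122
```

```bash
python3 - <<'E'
from h import *
print(sense()["q"].round(3));st();to(-17.5,4,29)
E
```

```text
[ 0.767  0.531  2.157 -1.309  0.381  0.479]
spring end seat-frame mm [-16.9, 3.6, 17.5] pitch 28.76 F [0.1, -1.0, -0.0] gap 0.0122 t 22.52
(-17.5, 4, 29) shift [ 0.0229  0.014  -0.0069] turn [-0.017 -0.121 -0.048]
```

Emit:
{"op": "drive_tool", "data": {"plan": [[[0,0,-0.003],[0,0,0.4]],[[0,0,-0.004],[0,0,0.55]],[[0,0,0],[0,0,0]],[[0,0,0],[0,0,0]]]}}

```text
t: 22.85
ee_pos: [0.4446, 0.2908, 0.0648]
tcp_rot: [[0.412, -0.909, 0.063], [-0.033, 0.054, 0.998], [-0.911, -0.413, -0.008]]
contact_force: [1.6, -0.2, 0.1]
finger_gap: 0.012
```

```bash
python3 - <<'E'
from h import *
print(sense()["q"].round(3));st();to(-18,12,24)
E
```

```text
[ 0.726  0.515  2.131 -1.025  0.356  0.166]
spring end seat-frame mm [-17.1, 0.1, 19.9] pitch 24.39 F [1.6, -0.1, 0.1] gap 0.012 t 22.85
(-18, 12, 24) shift [0.0139 0.0082 0.0002] turn [-0.05  -0.12   0.077]
```

Emit:
{"op": "drive_tool", "data": {"plan": [[[0.007,0.0041,0],[0,-0.06,0.04]],[[0.007,0.0041,0],[0,-0.06,0.04]],[[0,0,0],[0,0,0]],[[0,0,0],[0,0,0]]]}}

```text
t: 23.18
ee_pos: [0.4424, 0.2904, 0.0555]
tcp_rot: [[0.403, -0.913, 0.057], [-0.023, 0.052, 0.998], [-0.915, -0.404, -0.001]]
contact_force: [0.6, 0.5, -1.1]
finger_gap: 0.0118
```

```bash
python3 - <<'E'
from h import *
print(sense()["q"].round(3));st();to(-18.5,5.5,24);to(-18,5.5,24)
E
```

```text
[ 0.72   0.532  2.137 -1.055  0.332  0.192]
spring end seat-frame mm [-19.3, -0.5, 10.8] pitch 23.82 F [0.6, 0.5, -1.1] gap 0.0118 t 23.18
(-18.5, 5.5, 24) shift [0.0102 0.0027 0.0011] turn [-0.017 -0.014 -0.036]
(-18, 5.5, 24) shift [0.0106 0.0018 0.0011] turn [-0.017 -0.014 -0.036]
```

Emit:
{"op": "drive_tool", "data": {"plan": [[[0.0053,0.0009,0.0005],[0,0,0]],[[0.0053,0.0009,0.0005],[0,0,0]],[[0,0,0],[0,0,0]],[[0,0,0],[0,0,0]]]}}

```text
t: 23.52
ee_pos: [0.4443, 0.2912, 0.0506]
tcp_rot: [[0.404, -0.913, 0.057], [-0.023, 0.052, 0.998], [-0.915, -0.404, 0.0]]
contact_force: [0.2, 0.2, -0.6]
finger_gap: 0.012
```

```bash
python3 - <<'E'
from h import *
print(sense()["q"].round(3));st();to(-31,5.5,24);to(-31,5.5,20)
S=cam("side");g=np.clip(S["frame"].astype(float)*2.2,0,255).astype(np.uint8)
cv2.imwrite("pics/ins.png",grid(crop({"frame":g},260,325,335,395,8),260,325,8,5))
E
```

```text
[ 0.719  0.544  2.133 -1.08   0.327  0.218]
spring end seat-frame mm [-17.6, 0.4, 5.9] pitch 23.85 F [0.2, 0.2, -0.6] gap 0.012 t 23.52
(-31, 5.5, 24) shift [-0.0103  0.0249 -0.0008] turn [-0.022 -0.007 -0.03 ]
(-31, 5.5, 20) shift [-0.0068  0.0254 -0.0008] turn [-0.022 -0.006  0.77 ]
```

Emit:
{"op": "drive_tool", "data": {"plan": [[[-0.0018,0.0045,0],[0,0,0]],[[-0.0018,0.0045,0],[0,0,0]],[[-0.0018,0.0045,0],[0,0,0]],[[0,0,0],[0,0,0]],[[0,0,0],[0,0,0]]]}}

```text
t: 23.98
ee_pos: [0.4372, 0.2918, 0.0508]
tcp_rot: [[0.404, -0.913, 0.057], [-0.023, 0.052, 0.998], [-0.914, -0.405, 0.001]]
contact_force: [2.4, -1.3, -1.1]
finger_gap: 0.012
```

```bash
python3 - <<'E'
from h import *
st();to(-31,5.5,24)
E
```

```text
spring end seat-frame mm [-24.7, 0.6, 6.1] pitch 23.89 F [2.4, -1.1, -1.1] gap 0.012 t 23.98
(-31, 5.5, 24) shift [-0.0041  0.0121 -0.001 ] turn [-0.022 -0.003 -0.023]
```

Emit:
{"op": "drive_tool", "data": {"plan": [[[-0.0014,0.0042,0],[0,0,0]],[[-0.0014,0.0042,0],[0,0,0]],[[-0.0014,0.0042,0],[0,0,0]],[[0,0,0],[0,0,0]],[[0,0,0],[0,0,0]]]}}

```text
t: 24.4
ee_pos: [0.4308, 0.2922, 0.0503]
tcp_rot: [[0.405, -0.913, 0.057], [-0.022, 0.052, 0.998], [-0.914, -0.405, 0.001]]
contact_force: [5.0, -1.9, 3.3]
finger_gap: 0.012
```

```bash
python3 - <<'E'
from h import *
st()
for a in((20,5),(16,4),(12,3),(8,2),(4,1),(0,0)):to(-31.5,a[1],a[0])
E
```

```text
spring end seat-frame mm [-31.1, 0.6, 5.6] pitch 23.9 F [5.1, -1.6, 3.3] gap 0.012 t 24.4
(-31.5, 5, 20) shift [ 0.004   0.0017 -0.0012] turn [-0.024 -0.002  0.781]
(-31.5, 4, 16) shift [ 0.0092  0.0032 -0.0012] turn [-2.400e-02 -1.000e-03  1.581e+00]
(-31.5, 3, 12) shift [ 0.0144  0.005  -0.0012] turn [-0.024  0.     2.381]
(-31.5, 2, 8) shift [ 0.0195  0.0069 -0.0012] turn [-2.400e-02  1.000e-03  3.181e+00]
(-31.5, 1, 4) shift [ 0.0245  0.0091 -0.0012] turn [-2.400e-02  2.000e-03  3.981e+00]
(-31.5, 0, 0) shift [ 0.0294  0.0116 -0.0012] turn [-2.400e-02  3.000e-03  4.781e+00]
```

Emit:
{"op": "drive_tool", "data": {"plan": [[[0.004,0.0017,-0.0006],[0,0,0.78]],[[0.0053,0.0011,0],[0,0,0.8]],[[0.0054,0.0011,0],[0,0,0.8]],[[0,0,0],[0,0,0]],[[0,0,0],[0,0,0]]]}}

```text
t: 24.82
ee_pos: [0.433, 0.2904, 0.0453]
tcp_rot: [[0.284, -0.957, 0.062], [-0.022, 0.058, 0.998], [-0.959, -0.285, -0.005]]
contact_force: [4.7, 1.1, 2.4]
finger_gap: 0.0121
```

```bash
python3 - <<'E'
from h import *
st()
for a in((12,3),(8,2),(4,1),(0,0)):to(-31.5,a[1],a[0])
E
```

```text
spring end seat-frame mm [-29.6, -0.9, 3.6] pitch 16.54 F [4.6, 1.3, 2.4] gap 0.0121 t 24.82
(-31.5, 3, 12) shift [0.004  0.0046 0.0022] turn [-0.061 -0.075  0.907]
(-31.5, 2, 8) shift [0.0093 0.0059 0.0022] turn [-0.063 -0.073  1.707]
(-31.5, 1, 4) shift [0.0146 0.0075 0.0022] turn [-0.066 -0.07   2.507]
(-31.5, 0, 0) shift [0.0197 0.0092 0.0022] turn [-0.068 -0.068  3.307]
```

Emit:
{"op": "drive_tool", "data": {"plan": [[[-0.001,0.004,0.001],[0,0,0]],[[0.0025,0.0006,0.0006],[0,0,0.43]],[[0.0026,0.0005,0.0006],[0,0,0.43]],[[0.0027,0.0004,0],[0,0,0.43]],[[0.0027,0.0003,0],[0,0,0.43]],[[0,0,0],[0,0,0]],[[0,0,0],[0,0,0]]]}}

```text
t: 25.4
ee_pos: [0.4311, 0.2909, 0.0395]
tcp_rot: [[0.138, -0.989, 0.062], [-0.015, 0.06, 0.998], [-0.99, -0.138, -0.007]]
contact_force: [4.7, 1.1, 2.6]
finger_gap: 0.012
```

```bash
python3 - <<'E'
from h import *
st()
for a in((8,2),(4,1),(0,0),(0,-.5)):to(-31.5,a[1],a[0])
E
```

```text
spring end seat-frame mm [-31.9, -0.5, 1.6] pitch 7.96 F [4.7, 1.4, 2.6] gap 0.012 t 25.4
(-31.5, 2, 8) shift [-0.0007 -0.0009  0.0014] turn [-0.066 -0.086 -0.009]
(-31.5, 1, 4) shift [ 0.0047 -0.0002  0.0014] turn [-0.069 -0.083  0.791]
(-31.5, 0, 0) shift [0.01   0.0008 0.0014] turn [-0.072 -0.081  1.591]
(-31.5, -0.5, 0) shift [0.011  0.0009 0.0015] turn [-0.072 -0.081  1.591]
```

Emit:
{"op": "drive_tool", "data": {"plan": [[[0.0026,0.0001,0.0005],[0,-0.04,0.4]],[[0.0026,0.0001,0.0005],[0,-0.04,0.4]],[[0.0026,0.0001,0.0004],[0,0,0.4]],[[0.0026,0.0001,0],[0,0,0.4]],[[0,0,0],[0,0,0]],[[0,0,0],[0,0,0]]]}}

```text
t: 25.9
ee_pos: [0.4314, 0.2913, 0.0344]
tcp_rot: [[-0.0, -0.998, 0.061], [-0.0, 0.061, 0.998], [-1.0, 0.0, -0.0]]
contact_force: [4.9, -1.5, 5.1]
finger_gap: 0.012
```

```bash
python3 - <<'E'
from h import *
st();print(sense()["ee_pos"].round(4),sense()["ft_torque"].round(2))
for a in((0,0),(0,-.5)):to(-31.5,a[1],a[0])
E
```

```text
spring end seat-frame mm [-31.5, -0.1, -0.1] pitch -0.02 F [5.0, -1.2, 5.1] gap 0.012 t 25.9
[0.4314 0.2913 0.0344] [-0.14 -0.93  0.07]
(-31.5, 0, 0) shift [-0.0002 -0.0001  0.0005] turn [-0.065 -0.004 -0.004]
(-31.5, -0.5, 0) shift [ 0.0008 -0.0001  0.0005] turn [-0.065 -0.004 -0.004]
```

Emit:
{"op": "drive_tool", "data": {"plan": [[[0.0015,0,0],[0,0,0]],[[0,-0.003,0],[0,0,0]],[[0,-0.003,0],[0,0,0]],[[0,-0.003,0],[0,0,0]],[[0,-0.002,0],[0,0,0]],[[0,0,0],[0,0,0]],[[0,0,0],[0,0,0]]]}}

```text
t: 26.48
ee_pos: [0.4342, 0.2909, 0.0342]
tcp_rot: [[-0.004, -0.998, 0.061], [-0.001, 0.061, 0.998], [-1.0, 0.004, -0.002]]
contact_force: [-6.4, 1.9, 18.2]
finger_gap: 0.0113
```

```bash
python3 - <<'E'
from h import *
st()
E
```

```text
spring end seat-frame mm [-28.7, -0.3, -0.2] pitch -0.24 F [-6.5, 1.6, 18.2] gap 0.0113 t 26.48
```

The +x motion is resisted with 18 N down on the saddles. That may be friction, so I'll ease the downward push and compare.

Emit:
{"op": "drive_tool", "data": {"plan": [[[-0.0016,0,0],[0,0,0]],[[0,0,0],[0,0,0]],[[0,0,0],[0,0,0]]]}}

```text
t: 26.73
ee_pos: [0.4348, 0.2908, 0.0344]
tcp_rot: [[-0.003, -0.998, 0.06], [-0.002, 0.06, 0.998], [-1.0, 0.003, -0.002]]
contact_force: [-1.1, 1.3, 10.1]
finger_gap: 0.0119
```

```bash
python3 - <<'E'
from h import *
st()
E
```

```text
spring end seat-frame mm [-28.0, -0.5, -0.1] pitch -0.18 F [-1.1, 1.3, 10.1] gap 0.0119 t 26.73
```

Emit:
{"op": "drive_tool", "data": {"plan": [[[-0.0012,0,0],[0,0,0]],[[0,0,0],[0,0,0]],[[0,0,0],[0,0,0]]]}}

```text
t: 26.98
ee_pos: [0.4355, 0.2907, 0.0345]
tcp_rot: [[-0.003, -0.998, 0.06], [-0.001, 0.06, 0.998], [-1.0, 0.003, -0.002]]
contact_force: [2.2, 1.9, -0.2]
finger_gap: 0.0122
```

```bash
python3 - <<'E'
from h import *
st()
E
```

```text
spring end seat-frame mm [-27.3, -0.5, 0.1] pitch -0.15 F [2.1, 2.0, -0.2] gap 0.0122 t 26.98
```

Emit:
{"op": "drive_tool", "data": {"plan": [[[0,-0.002,-0.0005],[0,0,0]],[[0,-0.002,0],[0,0,0]],[[0,0,0],[0,0,0]],[[0,0,0],[0,0,0]]]}}

```text
t: 27.32
ee_pos: [0.4376, 0.2902, 0.0346]
tcp_rot: [[-0.003, -0.998, 0.06], [-0.002, 0.06, 0.998], [-1.0, 0.003, -0.002]]
contact_force: [3.8, 1.0, -0.6]
finger_gap: 0.0118
```

```bash
python3 - <<'E'
from h import *
st()
E
```

```text
spring end seat-frame mm [-25.2, -0.9, 0.2] pitch -0.16 F [3.7, 1.2, -0.6] gap 0.0118 t 27.32
```

Emit:
{"op": "drive_tool", "data": {"plan": [[[0,0,0],[0,0,0]],[[0,0,0],[0,0,0]],[[0,0,0],[0,0,0]],[[0,0,0],[0,0,0]],[[0,0,0],[0,0,0]],[[0,0,0],[0,0,0]]], "hand": 165}}

```text
t: 27.82
ee_pos: [0.4372, 0.2901, 0.0347]
tcp_rot: [[-0.003, -0.998, 0.06], [-0.002, 0.06, 0.998], [-1.0, 0.003, -0.002]]
contact_force: [-0.4, 1.0, 0.4]
finger_gap: 0.0303
```

Emit:
{"op": "drive_tool", "data": {"plan": [[[-0.02,0,0],[0,0,0]],[[-0.05,0,0],[0,0,0]],[[-0.08,0,0],[0,0,0]],[[-0.08,0,0],[0,0,0]],[[-0.08,0,0],[0,0,0]],[[-0.06,0.06,0],[0,0,0]],[[0,0,0],[0,0,0]]]}}

```text
t: 28.4
ee_pos: [0.4083, 0.2936, 0.2258]
tcp_rot: [[0.003, -0.998, 0.06], [0.004, 0.06, 0.998], [-1.0, -0.003, 0.004]]
contact_force: [-0.2, -0.8, 0.1]
finger_gap: 0.0299
```

Emit:
{"op": "drive_tool", "data": {"plan": [[[0,0,-0.07],[0,0,0]],[[0,0,-0.07],[0,0,0]],[[0,0,-0.07],[0,0,0]],[[0,0,-0.07],[0,0,0]],[[0,0,-0.07],[0,0,0]],[[0,0,-0.07],[0,0,0]],[[0,0,0],[0,0,0]]]}}

```text
t: 28.98
ee_pos: [0.3945, 0.0783, 0.2196]
tcp_rot: [[-0.004, -0.998, 0.064], [-0.003, 0.064, 0.998], [-1.0, 0.004, -0.003]]
contact_force: [0.4, 0.0, -0.4]
finger_gap: 0.0301
```

```bash
python3 - <<'E'
from h import *
st()
T=cam("top");S=cam("side")
a=grid(crop(S,250,325,345,400,5),250,325,5);b=grid(crop(T,185,205,230,275,5),185,205,5)
c=cv2.resize(S["frame"][:,:,::-1],(320,200));c2=crop(T,340,120,440,245,1.6 if 0 else 2);
W=np.zeros((600,800,3),np.uint8);W[:375,:475]=a;W[:350,480:705]=b;W[385:585,:320]=c;W[355:595,480:680]=c2[:240]
cv2.imwrite("pics/fin.png",W)
E
```

```text
spring end seat-frame mm [-56.7, -214.7, 185.2] pitch -0.24 F [0.4, 0.1, -0.4] gap 0.0301 t 28.98
```

View pics/fin.png

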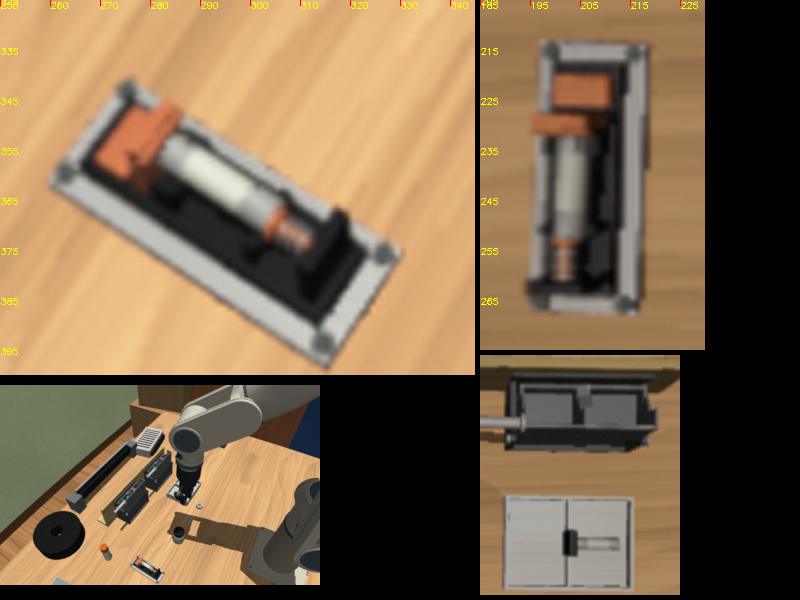

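The fuse lies level in the holder: one end is against the compressed contact (about (275,225) in the crop), the other is under the clip nose (about (165,140)). The second fuse is in the tray and the bin is shut.

```bash
python3 -c "
from cell import close_job;print(close_job())"
```

```text
the job is handed in; nothing more can be done
None
```

The job is done and handed in at about 29 s of robot time (limit 69 s).

**What I did**
- I set the tray flat in front of the bin with the white fuses.
- I pulled the bin to its stop by the handle and held it there until both fuses lay in the tray, one in each half. I then guided it back shut in the fingers instead of letting it swing on its own, and opened them just as it closed.
- I fitted one fuse spring end first, tilted about 24°, pressed the other end down under the clip, and let it spring back.

**Last checks**
- The final picture shows the fuse level, with one end under the clip and the spring contact slightly compressed.
- It also shows the other fuse in the tray, the fuse bin shut and empty, no fuse on the bench, and the robot clear of everything.
- I judged the fit from that picture and the forces; I did not pull on the fuse to test it.

**What did not go as planned**
- The tray ended about 3 mm further forward than planned, and it caught both fuses.
- A 30° tilt brought wrist joint 4 to its range limit (−1.309 of −1.31), so I backed off to 24°.
- While sliding the fuse under the clip I pressed down with 18 N and it stuck by friction. Easing the push freed it.
- Guiding the bin back raised the tool force to about 30 N, measured at the wrist (limit 120 N).
- The two cameras disagreed by 2 to 5 mm in x. I settled the positions from where the gripper closed on things and where the fuse met the spring.

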